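# Set out the carved gourds for the customers' side

### The arm

A 6-joint arm with a two-finger parallel gripper is mounted at the origin on the work surface. World frame = base frame: x ahead of the robot, y to its left, z up, the work surface at z = 0. Lengths are in m, angles in degrees, forces in N, time in s.
With the tool pointing down it reaches from about 0.25 to 0.725 m from the base axis. Payload 9.7 kg.
Tool frame: the origin (TCP) lies at the very end of the fingers, on their centre line; the grasp point (between the pads) lies grasp_offset behind it (grasp_offset is the distance from the TCP to the grasp point, in m); z points along the fingers, y is the line along which they close (so a half turn about z gives the same grasp; the last joint's range is limited). The gripper opens to 85 mm and grips with 20 to 120 N. Pads are 22 mm wide; open, the fingers measure 114 mm over their backs; the gripper's body (76 mm by 85 mm) begins 54 mm behind the grasp point. The pads swing forward as they close: fully open they stand 13 mm farther back than shut.
Start: joints at [71.562, 4.979, 10.078, 95.1, 0, 90], TCP at [0.174, 0.522, 0.231] pointing down, gripper open.
Joint ranges: [-179.16, 179.16], [-48.56, 103.87], [-65.8, 70.77], [-126.05, 130.52], [-82.76, 87.17], [-180, 180]. Speed limits (degrees/s): [127.2, 127.2, 147.25, 180, 180, 180].

### API

Orientations are given as [roll, pitch, yaw] about the fixed x, y, z axes, in that order (R = Rz(yaw) Ry(pitch) Rx(roll)).
In Python, from workcell import get_obs, camera, calibration, job_done, recognise, cut_out, mark_of, grasp_offset gives the robot as it stands.
- The arm moves only by the tool servo_tool, never from a script. Its argument "moves" is a list of rows, each a list of 3 entries, a list of its own where there are three numbers: the turn, a rotation vector about the tool's x, y, z in degrees, then the shift along the tool's x, y, z in m, then the opening in per cent of the stroke, from 0 (shut) to 100 (fully open). In form: [[[ax, ay, az], [x, y, z], claw], ...]. A call has 1 to 12 rows; each row shifts and turns the commanded pose from where the row before left it, along the tool's axes as they then stand; what a row does not reach is not made up. A row lasts 1/10 s, in which the tool goes at most 50 mm and 8.59 degrees, less where a joint would pass 70% of its speed; a pose out of reach is approached as far as the arm can. A call is refused whole if a number of a shift passes 0.05 or a number of a turn 8.59, either way. A call with a gripper value outside its range is refused whole. The fingers move at their own pace and stop on an object; "force" is the grip in N (left out, the last holds). Time passes only in rows, so rows that do not move let the fingers close. It gives the time, the measured TCP pose, the force, the opening and the grip force at its end, in the units of the state.
- get_obs(): the state, without advancing time (a new reading comes with each control period).
- camera(name): name is "scene" or "top"; returns (picture, depth): 420x560x3 uint8, red, green, blue; 420x560 float32, m along the optical axis (not along the pixel's ray), 0 where there is no reading.
- calibration(name): a dict with "camera_matrix" (3x3 intrinsics, pixels), "R" (3x3) and "t" (3): a world point X has camera coordinates R X + t. Camera axes: x right, y down, z forward; pixel columns grow to the right and rows downward; lengths in m; the calibration is good to about 2 mm. A picture is of the moment at which its call begins. calibration takes no time and is no camera call.
- job_done(): hands the job in; it is judged then, once.
Trained networks look in the newest picture that a camera, given by its name, has taken for a name from the list of things; names that differ only in an ending like _2 or _b are one class to them, and where a whole thing is asked for, a point or a joint stands for the part that bears it (a point fixed in the world has none). Each returns a list of dicts, best first, with "score" (0 to 1); they miss things now and then, are a little off and sometimes report something else, mostly with a low value. They report only what shows in the picture. A call takes as long as a camera call.
- recognise(name, camera): "xyz" ([x, y, z] in m, in the coordinates of the camera as it stood for that picture, good to about 4 mm: the middle of the surface that is visible of it).
- cut_out(name, camera): "mask" (420x560 bool, what is visible of it).
- mark_of(name, camera): "xyz" ([x, y, z] in m, in the coordinates of the camera as it stood for that picture, good to about 4 mm: a listed point, or the origin of a listed thing).
The state is a dict: "time": time; "q": joint angles; "qd": joint speeds; "joint_efforts": joint torques, N m; "ee_pos": TCP position; "tcp_rot": TCP orientation; "wrist_force": force on the tool from outside, world axes, zero at the start; "torque": the same for the moment, N m; "opening": finger opening in m; "grasp_force": force on a finger pad.
Only numpy, scipy, OpenCV 4.12 (cv2) and the standard library are available. Lean on these libraries where they do the work, as an engineer would, in place of code of your own. Each camera call takes 0.05 s, during which the arm holds its last target. There are 200 camera calls.

### The job

Customers look at the row from the opposite side, so move the four carved gourd jars from the dark stock plank to the display tray in reverse order: the one at the left end goes into the compartment at the right end, the next one beside it, and so on, until the left compartment holds the one from the right end. Leave each jar standing upright in the middle of its own compartment, and do not let any jar tip over on the way.

Things in the scene. Friction and masses are not known exactly. Their poses are not given: they have to be found in the camera images.
- gourd_red_mid (a point): Centre, half-way up, of the loose carved-gourd jar with the red belly band, red lid and red knob (brown otherwise). It stands upright on its own z axis, 74 high overall, round: belly 50 in diameter from 22 to 50 above its underside (grip there), foot 32 in diameter, lid 33 in diameter. The point is on the axis, 37 above the underside. About 90 g. At the start it stands on the red card. Sizes in mm.
- gourd_yellow_mid (a point): Centre, half-way up, of the loose carved-gourd jar with the yellow belly band, yellow lid and yellow knob (brown otherwise). It stands upright on its own z axis, 74 high overall, round: belly 50 in diameter from 22 to 50 above its underside (grip there), foot 32 in diameter, lid 33 in diameter. The point is on the axis, 37 above the underside. About 90 g. At the start it stands on the yellow card. Sizes in mm.
- gourd_blue_mid (a point): Centre, half-way up, of the loose carved-gourd jar with the blue belly band, blue lid and blue knob (brown otherwise). It stands upright on its own z axis, 74 high overall, round: belly 50 in diameter from 22 to 50 above its underside (grip there), foot 32 in diameter, lid 33 in diameter. The point is on the axis, 37 above the underside. About 90 g. At the start it stands on the blue card. Sizes in mm.
- gourd_green_mid (a point): Centre, half-way up, of the loose carved-gourd jar with the green belly band, green lid and green knob (brown otherwise). It stands upright on its own z axis, 74 high overall, round: belly 50 in diameter from 22 to 50 above its underside (grip there), foot 32 in diameter, lid 33 in diameter. The point is on the axis, 37 above the underside. About 90 g. At the start it stands on the green card. Sizes in mm.
- card_red: Flat square red price card, 70 x 70, 4 thick, fixed to the stock plank; the red gourd stands on its middle at the start and it stays there afterwards, showing where that gourd stood. Origin: centre of its underside. Sizes in mm.
- card_yellow: Flat square yellow price card, 70 x 70, 4 thick, fixed to the stock plank; the yellow gourd stands on its middle at the start and it stays there afterwards, showing where that gourd stood. Origin: centre of its underside. Sizes in mm.
- card_blue: Flat square blue price card, 70 x 70, 4 thick, fixed to the stock plank; the blue gourd stands on its middle at the start and it stays there afterwards, showing where that gourd stood. Origin: centre of its underside. Sizes in mm.
- card_green: Flat square green price card, 70 x 70, 4 thick, fixed to the stock plank; the green gourd stands on its middle at the start and it stays there afterwards, showing where that gourd stood. Origin: centre of its underside. Sizes in mm.
- stock: Stock plank: plain dark board, fixed, 84 along its x, 336 along its y, 12 thick. Origin: centre of its underside, on the table; z up, y roughly to the robot's left. The cards lie on it in a row along y, centred at y = +120, +40, -40, -120 (any colour order). It may be the nearer or the farther rack. Sizes in mm.
- display: Display tray: fixed, white floor, teal edges, 84 along x, 336 along y, empty at the start. Origin: centre of its underside, on the table; z up, y roughly to the robot's left. Inner floor 12 above the underside. Four compartments centred at x = 0, y = +120, +40, -40, -120, each 72 (x) by 74 (y), between teal slats 6 thick with tops 20 above the underside. Sizes in mm.

How it is judged:
By the outcome, as a careful person would: the job done as asked, in the order asked, and still so for the second after the job is handed in, with the robot touching nothing.
It also fails if it takes over 106 s, if anything falls off the work surface, if the arm or the gripper's body presses on something with over 40 N, if the wrist force passes 120 N, or if a joint passes its speed limit or range.

## Working session

There is one attempt and no reset: what is moved stays moved. The work goes in short steps, Python scripts to look and compute and a tool call to move; the robot and the scene stay as the last step left them, time stands still between calls to the robot, and variables do not carry over. Pictures are saved under pics/ and viewed, at most 14 in all, crops included, and the job is handed in when it is done.

Besides the shell and the picture viewer there is one more tool, called after "Request:" as name([rows], argument=value, ...), one row to a line, values as JSON. servo_tool: Moves the arm, as the interface text tells. Its arguments: {"type":"object","properties":{"moves":{"type":"array"},"force":{"type":"number"}},"required":["moves"]}

```bash
mkdir -p pics
cat > h.py <<'E'
import numpy as np, cv2
from workcell import *
def w(p,cam):
    c=calibration(cam); return np.array(c["R"]).T@(np.array(p)-np.array(c["t"]))
C=["red","yellow","blue","green"]
E
python3 - <<'E'
from h import *
np.set_printoptions(precision=4,suppress=True)
for cam in ["top","scene"]:
    p,d=camera(cam); cv2.imwrite(f"pics/{cam}0.png",p[:,:,::-1])
    for n in ["gourd_%s_mid"%c for c in C]+["card_%s"%c for c in C]+["stock","display"]:
        print(cam,n,[(w(r["xyz"],cam).round(4),round(r["score"],2)) for r in mark_of(n,cam)[:2]])
o=get_obs();print(o,grasp_offset)
E
```

```text
top gourd_red_mid [(array([0.4726, 0.0998, 0.0538]), 0.58)]
top gourd_yellow_mid [(array([0.4805, 0.1835, 0.0544]), 0.81)]
top gourd_blue_mid [(array([0.457 , 0.0284, 0.0506]), 0.9)]
top gourd_green_mid [(array([ 0.4472, -0.0596,  0.0571]), 0.57)]
top card_red [(array([0.4724, 0.1013, 0.0118]), 0.73), (array([0.4554, 0.023 , 0.0127]), 0.2)]
top card_yellow [(array([0.4849, 0.1805, 0.0137]), 0.73)]
top card_blue [(array([0.4557, 0.022 , 0.0123]), 0.84), (array([0.4714, 0.1001, 0.0544]), 0.67)]
top card_green [(array([0.457 , 0.0209, 0.0142]), 0.67), (array([ 0.4453, -0.0597,  0.0113]), 0.6)]
top stock [(array([0.4647, 0.0647, 0.    ]), 0.84), (array([ 0.6312, -0.0226, -0.0035]), 0.17)]
top display [(array([ 0.6311, -0.0257, -0.0001]), 0.92)]
scene gourd_red_mid [(array([0.4791, 0.1013, 0.0535]), 0.9)]
scene gourd_yellow_mid [(array([0.4853, 0.1833, 0.0492]), 0.81)]
scene gourd_blue_mid [(array([0.4523, 0.0264, 0.0518]), 0.73)]
scene gourd_green_mid [(array([ 0.4476, -0.0571,  0.054 ]), 0.61)]
scene card_red []
scene card_yellow [(array([0.4855, 0.1785, 0.0143]), 0.6)]
scene card_blue []
scene card_green [(array([ 0.443 , -0.0591,  0.0123]), 0.69)]
scene stock [(array([ 0.4665,  0.058 , -0.0028]), 0.84)]
scene display [(array([ 0.6357, -0.0263,  0.0024]), 0.87)]
{'time': 1.1, 'q': array([71.5603,  4.9785, 10.0775, 95.0991,  0.0013, 89.9994]), 'qd': array([-0.0656,  0.0556,  0.0582,  0.0347, -0.0068, -0.1102]), 'joint_efforts': array([ -0.    , -52.0103,  46.4866,   0.0014,  -0.0001,   0.    ]), 'ee_pos': array([0.174 , 0.5218, 0.2313]), 'tcp_rot': array([-179.9999,   -0.0013,  161.5609]), 'wrist_force': array([0.4899, 0.8904, 0.1462]), 'torque': array([-0.0068, -0.0325, -0.016 ]), 'grasp_force': 0.0, 'opening': 0.08557095993115975} 0.0187
```

View pics/top0.png

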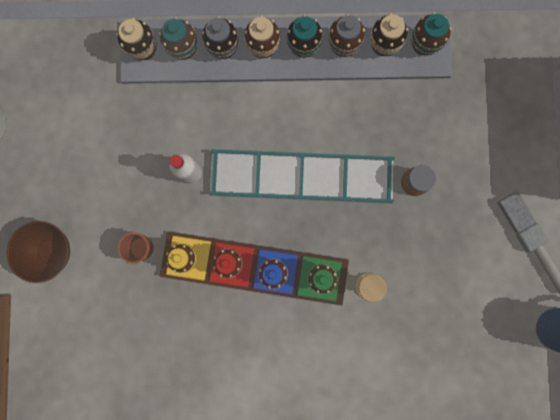

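View pics/scene0.png

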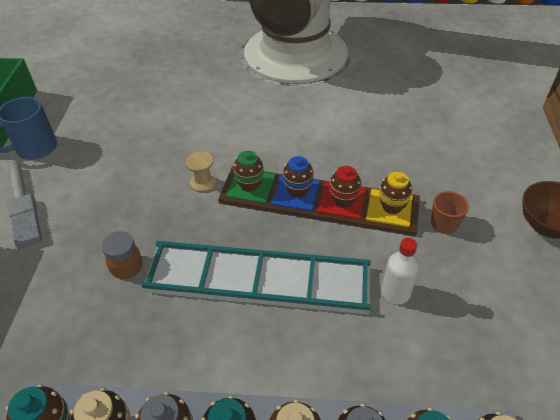

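The top view shows the stock plank, nearer the robot, with yellow (180,258), red (228,263), blue (273,272) and green (323,279) from left to right. The empty display tray lies farther away, from (212,150) to (392,200), with a bottle at (182,166) and a small jar at (418,180) off its ends. I'll refine both rack frames once.

Run:
```python
from h import *
np.set_printoptions(precision=4,suppress=True)
from scipy.optimize import least_squares
c=calibration("top");K=np.array(c["camera_matrix"]);R=np.array(c["R"]);t=np.array(c["t"])
p,d=camera("top")
for n,h in [("display",.02),("stock",.014)]:
    m=cut_out(n,"top")[0]["mask"].astype(np.uint8)
    cs,_=cv2.findContours(m,0,2)
    pts=np.vstack(cs).reshape(-1,2)
    ray=np.c_[pts,np.ones(len(pts))]@np.linalg.inv(K).T@R
    o=-R.T@t
    X=o+ray*((h-o[2])/ray[:,2])[:,None]
    print(n,cv2.minAreaRect((X[:,:2]*1000).astype(np.float32)))
D=[];G={k:[] for k in C}
for i in range(3):
  for cam in ["top","scene"]:
    camera(cam)
    for k in C:
        r=mark_of(f"gourd_{k}_mid",cam)
        if r: G[k].append(w(r[0]["xyz"],cam))
    r=mark_of("display",cam); D.append(w(r[0]["xyz"],cam))
for k in C: print(k,np.median(G[k],0),np.std(G[k],0))
print("disp",np.median(D,0),np.std(D,0))
gy=np.array([np.median(G[k],0)[:2] for k in ["yellow","red","blue","green"]]);s=np.array([.12,.04,-.04,-.12])
f=lambda q:(gy-q[:2]-np.c_[-s*np.sin(q[2]),s*np.cos(q[2])]).ravel()
r=least_squares(f,[.46,.06,0]);print("stock fit",r.x[:2],np.degrees(r.x[2]),gy-f(r.x).reshape(4,2))
# heights of obstacles (bottle, knob)
for u,v in [(181,165),(418,180),(371,288),(134,247)]:
    q=np.median(d[v-2:v+3,u-2:u+3]);print(u,v,w(q*(np.linalg.inv(K)@[u,v,1]),"top"))
print(get_obs()["time"])
```

```text
display ((630.028564453125, -26.562286376953125), (335.5097961425781, 88.07041931152344), 86.6614990234375)
stock ((465.1038818359375, 62.40559387207031), (335.35845947265625, 83.96476745605469), 80.51551818847656)
red [0.4748 0.1021 0.0547] [0.0028 0.0014 0.0013]
yellow [0.4839 0.1822 0.0523] [0.0016 0.001  0.0029]
blue [0.4556 0.0288 0.0509] [0.0026 0.0018 0.0008]
green [ 0.4474 -0.0586  0.0561] [0.0689 0.0121 0.0214]
disp [ 0.6318 -0.027  -0.002 ] [0.0004 0.0015 0.0019]
stock fit [0.4654 0.0636] -9.19273910323018 [[ 0.4846  0.1821]
 [ 0.4718  0.1031]
 [ 0.459   0.0241]
 [ 0.4462 -0.0548]]
181 165 [0.6369 0.1734 0.1097]
418 180 [ 0.6136 -0.2275  0.0602]
371 288 [ 0.429  -0.142   0.0565]
134 247 [0.5039 0.2825 0.0059]
3.05
```

Request:
servo_tool([
  [[0,0,8],[0,0,0],100],
  [[0,0,8],[0,0,0],100],
  [[0,0,8],[0,0,0],100],
  [[0,0,8],[0,0,0],100],
  [[0,0,8],[0,0,0],100],
  [[0,0,8],[0,0,0],100],
  [[0,0,8],[0,0,0],100],
  [[0,0,8],[0,0,0],100],
  [[0,0,7.56],[0,0,0],100],
  [[0,0,0],[0,0,0.03],100],
  [[0,0,0],[0,0,0.03],100],
  [[0,0,0],[0,0,0],100],
])

```text
time: 4.25
ee_pos: [0.1734, 0.5201, 0.1674]
tcp_rot: [-179.9, 0.3, 90.0]
wrist_force: [-0.3, -0.9, 0.7]
opening: 0.0858
grasp_force: 0.0
```

Request:
servo_tool([
  [[0,0,0],[-0.031,0.0282,0],100],
  [[0,0,0],[-0.031,0.0282,0],100],
  [[0,0,0],[-0.031,0.0282,0],100],
  [[0,0,0],[-0.031,0.0282,0],100],
  [[0,0,0],[-0.031,0.0282,0],100],
  [[0,0,0],[-0.031,0.0282,0],100],
  [[0,0,0],[-0.031,0.0282,0],100],
  [[0,0,0],[-0.031,0.0282,0],100],
  [[0,0,0],[-0.031,0.0282,0],100],
  [[0,0,0],[-0.031,0.0282,0],100],
  [[0,0,0],[-0.031,0.0282,0],100],
  [[0,0,0],[0,0,0],100],
])

```text
time: 5.45
ee_pos: [0.4869, 0.1777, 0.1727]
tcp_rot: [179.9, 0.0, 89.8]
wrist_force: [-1.4, -0.2, 0.5]
opening: 0.0851
grasp_force: 0.0
```

Request:
servo_tool([
  [[0,0,0],[0,0,0.02],100],
  [[0,0,0],[0,0,0.02],100],
  [[0,0,0],[0,0,0.02],100],
  [[0,0,0],[0,0,0.02],100],
  [[0,0,0],[0,0,0.01],100],
  [[0,0,0],[0,0,0],100],
  [[0,0,0],[0,0,0],100],
])

```text
time: 6.15
ee_pos: [0.4845, 0.1811, 0.0825]
tcp_rot: [179.9, -0.0, 90.0]
wrist_force: [0.2, 0.3, 0.1]
opening: 0.0852
grasp_force: 0.0
```

Request:
servo_tool([
  [[0,0,0],[0,0,0.015],100],
  [[0,0,0],[0,0,0.015],100],
  [[0,0,0],[0,0,0.01],100],
  [[0,0,0],[0,0,0.01],100],
  [[0,0,0],[0,0,0.001],100],
  [[0,0,0],[0,0,0],100],
  [[0,0,0],[0,0,0],70],
  [[0,0,0],[0,0,0],62],
  [[0,0,0],[0,0,0],55],
  [[0,0,0],[0,0,0],50],
  [[0,0,0],[0,0,0],45],
  [[0,0,0],[0,0,0],40],
], force=30)

```text
time: 7.35
ee_pos: [0.4845, 0.1809, 0.0309]
tcp_rot: [179.9, -0.0, 90.0]
wrist_force: [-0.3, -0.4, 5.9]
opening: 0.0494
grasp_force: 31.1
```

Request:
servo_tool([
  [[0,0,0],[0,0,0],40],
  [[0,0,0],[0,0,0],40],
  [[0,0,0],[0,0,0],40],
  [[0,0,0],[0,0,0],40],
])

```text
time: 7.75
ee_pos: [0.4845, 0.1809, 0.0309]
tcp_rot: [179.9, -0.0, 90.0]
wrist_force: [-1.3, -1.2, 4.8]
opening: 0.049
grasp_force: 31.1
```

Request:
servo_tool([
  [[0,0,0],[0,0,-0.005],40],
  [[0,0,0],[0,0,-0.015],40],
  [[0,0,0],[0,0,-0.02],40],
  [[0,0,0],[0,0,-0.02],40],
  [[0,0,0],[0,0,-0.02],40],
  [[0,0,0],[0,0,-0.015],40],
  [[0,0,0],[0,0,-0.005],40],
  [[0,0,0],[-0.008,0.0035,0],40],
  [[0,0,0],[-0.016,0.007,0],40],
  [[0,0,0],[-0.024,0.01,0],40],
  [[0,0,0],[-0.024,0.01,0],40],
  [[0,0,0],[-0.024,0.01,0],40],
])

```text
time: 8.95
ee_pos: [0.5245, 0.0833, 0.129]
tcp_rot: [-179.9, 0.0, 90.0]
wrist_force: [0.2, -1.0, -1.3]
opening: 0.0493
grasp_force: 31.3
```

Request:
servo_tool([
  [[0,0,0],[-0.024,0.01,0],40],
  [[0,0,0],[-0.024,0.01,0],40],
  [[0,0,0],[-0.024,0.01,0],40],
  [[0,0,0],[-0.024,0.01,0],40],
  [[0,0,0],[-0.024,0.01,0],40],
  [[0,0,0],[-0.024,0.01,0],40],
  [[0,0,0],[-0.024,0.01,0],40],
  [[0,0,0],[-0.024,0.01,0],40],
  [[0,0,0],[-0.024,0.012,0],40],
  [[0,0,0],[-0.01,0.007,0],40],
  [[0,0,0],[-0.005,0,0],40],
  [[0,0,0],[0,0,0],40],
])

```text
time: 10.15
ee_pos: [0.6232, -0.1464, 0.1295]
tcp_rot: [-179.9, -0.0, 90.0]
wrist_force: [0.2, -0.1, -1.5]
opening: 0.0493
grasp_force: 31.4
```

Run:
```python
from h import *
p,d=camera("scene"); cv2.imwrite("pics/s1.png",p[:,:,::-1])
o=get_obs();print(o["ee_pos"],o["tcp_rot"],o["opening"],o["time"])
```

```text
[ 0.62315476 -0.14584938  0.12980176] [-1.79939144e+02 -2.62284732e-02  9.00029536e+01] 0.04916980118216013 10.2
```

View pics/s1.png

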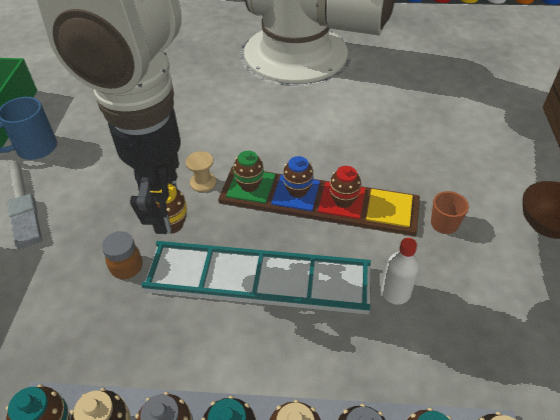

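Request:
servo_tool([
  [[0,0,0],[0,0,0.015],40],
  [[0,0,0],[0,0,0.02],40],
  [[0,0,0],[0,0,0.02],40],
  [[0,0,0],[0,0,0.02],40],
  [[0,0,0],[0,0,0.01],40],
  [[0,0,0],[0,0,0.006],40],
  [[0,0,0],[0,0,0.005],40],
  [[0,0,0],[0,0,0.004],40],
  [[0,0,0],[0,0,0.002],40],
  [[0,0,0],[0,0,0.001],40],
  [[0,0,0],[0,0,0],40],
  [[0,0,0],[0,0,0],40],
])

```text
time: 11.4
ee_pos: [0.6238, -0.1463, 0.0276]
tcp_rot: [180.0, 0.0, 90.0]
wrist_force: [0.1, 0.0, -0.5]
opening: 0.0492
grasp_force: 31.4
```

Request:
servo_tool([
  [[0,0,0],[0,0,0.001],40],
  [[0,0,0],[0,0,0],40],
  [[0,0,0],[0,0,0],62],
  [[0,0,0],[0,0,0],65],
  [[0,0,0],[0,0,0],70],
  [[0,0,0],[0,0,0],80],
  [[0,0,0],[0,0,0],90],
  [[0,0,0],[0,0,0],100],
  [[0,0,0],[0,0,0],100],
  [[0,0,0],[0,0,0],100],
])

```text
time: 12.4
ee_pos: [0.6237, -0.1462, 0.0263]
tcp_rot: [180.0, -0.0, 90.0]
wrist_force: [-0.9, -0.6, -1.2]
opening: 0.0854
grasp_force: 0.0
```

Request:
servo_tool([
  [[0,0,0],[0,0,-0.02],100],
  [[0,0,0],[0,0,-0.03],100],
  [[0,0,0],[0,0,-0.03],100],
  [[0,0,0],[0,0,-0.03],100],
  [[0,0,0],[0.0275,-0.0168,0],100],
  [[0,0,0],[0.0275,-0.0168,0],100],
  [[0,0,0],[0.0275,-0.0168,0],100],
  [[0,0,0],[0.0275,-0.0168,0],100],
  [[0,0,0],[0.0275,-0.0168,0],100],
  [[0,0,0],[0.0275,-0.0168,0],100],
  [[0,0,0],[0.0275,-0.0168,0],100],
  [[0,0,0],[0.0275,-0.0168,0],100],
])

```text
time: 13.6
ee_pos: [0.4885, 0.0747, 0.1364]
tcp_rot: [180.0, -0.0, 90.0]
wrist_force: [-0.1, 0.0, -0.1]
opening: 0.0853
grasp_force: 0.0
```

Request:
servo_tool([
  [[0,0,0],[0.02,-0.012,0],100],
  [[0,0,0],[0.0085,-0.0048,0],100],
  [[0,0,0],[0,0,0],100],
  [[0,0,0],[0,0,0],100],
  [[0,0,0],[0,0,0],100],
])

```text
time: 14.1
ee_pos: [0.473, 0.1015, 0.1362]
tcp_rot: [180.0, 0.0, 89.9]
wrist_force: [-0.7, 0.7, 0.3]
opening: 0.0856
grasp_force: 0.0
```

Run:
```python
from h import *
p,d=camera("scene"); cv2.imwrite("pics/s2.png",p[:,:,::-1])
for k in C:
    for cam in ["scene"]:
        r=mark_of(f"gourd_{k}_mid",cam); print(k,[(w(a["xyz"],cam).round(4),a["score"]) for a in r[:1]])
o=get_obs();print(o["ee_pos"],o["tcp_rot"],o["opening"],o["time"])
```

```text
red [(array([0.4783, 0.1017, 0.0539]), 0.65)]
yellow [(array([ 0.6223, -0.1429,  0.0447]), 0.71)]
blue []
green [(array([ 0.4483, -0.0554,  0.0533]), 0.76)]
[0.47266186 0.10182469 0.13616186] [-1.79986861e+02  4.02651990e-03  8.99557782e+01] 0.08508574036086906 14.35
```

View pics/s2.png

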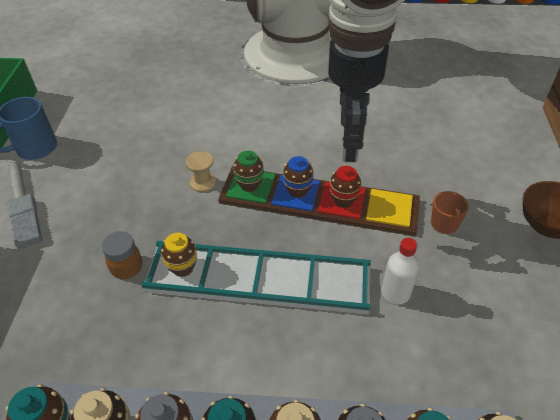

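Yellow stands upright in its right-end compartment (180,255), and the gripper is over red (345,185). Continuing with red.

Request:
servo_tool([
  [[0,0,0],[0,0,0.02],100],
  [[0,0,0],[0,0,0.02],100],
  [[0,0,0],[0,0,0.02],100],
  [[0,0,0],[0,0,0.02],100],
  [[0,0,0],[0,0,0.015],100],
  [[0,0,0],[0,0,0.008],100],
  [[0,0,0],[0,0,0.0035],100],
  [[0,0,0],[0,0,0],100],
  [[0,0,0],[0,0,0],70],
  [[0,0,0],[0,0,0],62],
  [[0,0,0],[0,0,0],55],
  [[0,0,0],[0,0,0],50],
])

```text
time: 15.55
ee_pos: [0.4729, 0.1024, 0.0306]
tcp_rot: [179.9, -0.0, 90.0]
wrist_force: [-0.1, 1.0, 6.0]
opening: 0.0494
grasp_force: 30.9
```

Request:
servo_tool([
  [[0,0,0],[0,0,0],45],
  [[0,0,0],[0,0,0],40],
  [[0,0,0],[0,0,0],40],
  [[0,0,0],[0,0,0],40],
  [[0,0,0],[0,0,0],40],
])

```text
time: 16.05
ee_pos: [0.473, 0.1024, 0.0307]
tcp_rot: [179.9, -0.0, 90.0]
wrist_force: [-0.3, -0.3, 5.2]
opening: 0.0494
grasp_force: 31.0
```

Request:
servo_tool([
  [[0,0,0],[0,0,-0.005],40],
  [[0,0,0],[0,0,-0.015],40],
  [[0,0,0],[0,0,-0.02],40],
  [[0,0,0],[0,0,-0.02],40],
  [[0,0,0],[0,0,-0.02],40],
  [[0,0,0],[0,0,-0.015],40],
  [[0,0,0],[0,0,-0.005],40],
  [[0,0,0],[-0.01,0.01,0],40],
  [[0,0,0],[-0.0185,0.017,0],40],
  [[0,0,0],[-0.0185,0.017,0],40],
  [[0,0,0],[-0.0185,0.017,0],40],
  [[0,0,0],[-0.0185,0.017,0],40],
])

```text
time: 17.25
ee_pos: [0.5511, 0.0167, 0.1285]
tcp_rot: [-179.9, 0.0, 90.0]
wrist_force: [-0.3, 0.7, -1.0]
opening: 0.0491
grasp_force: 31.3
```

Request:
servo_tool([
  [[0,0,0],[-0.0185,0.017,0],40],
  [[0,0,0],[-0.0185,0.017,0],40],
  [[0,0,0],[-0.0185,0.017,0],40],
  [[0,0,0],[-0.0185,0.017,0],40],
  [[0,0,0],[-0.007,0.007,0],40],
  [[0,0,0],[-0.004,0.003,0],40],
  [[0,0,0],[0,0,0],40],
  [[0,0,0],[0,0,0],40],
  [[0,0,0],[0,0,0],40],
])

```text
time: 18.15
ee_pos: [0.6281, -0.066, 0.13]
tcp_rot: [180.0, -0.0, 90.0]
wrist_force: [0.9, -0.5, -1.1]
opening: 0.0491
grasp_force: 31.3
```

Request:
servo_tool([
  [[0,0,0],[0,0,0.015],40],
  [[0,0,0],[0,0,0.02],40],
  [[0,0,0],[0,0,0.02],40],
  [[0,0,0],[0,0,0.02],40],
  [[0,0,0],[0,0,0.01],40],
  [[0,0,0],[0,0,0.006],40],
  [[0,0,0],[0,0,0.005],40],
  [[0,0,0],[0,0,0.004],40],
  [[0,0,0],[0,0,0.002],40],
  [[0,0,0],[0,0,0.002],40],
  [[0,0,0],[0,0,0],40],
  [[0,0,0],[0,0,0],40],
])

```text
time: 19.35
ee_pos: [0.6288, -0.0668, 0.0267]
tcp_rot: [179.9, 0.0, 90.0]
wrist_force: [-2.3, -0.2, 4.7]
opening: 0.0493
grasp_force: 31.6
```

Request:
servo_tool([
  [[0,0,0],[0,0,0],62],
  [[0,0,0],[0,0,0],65],
  [[0,0,0],[0,0,0],70],
  [[0,0,0],[0,0,0],80],
  [[0,0,0],[0,0,0],90],
  [[0,0,0],[0,0,0],100],
  [[0,0,0],[0,0,0],100],
  [[0,0,0],[0,0,0],100],
  [[0,0,0],[0,0,-0.02],100],
  [[0,0,0],[0,0,-0.03],100],
  [[0,0,0],[0,0,-0.03],100],
  [[0,0,0],[0,0,-0.03],100],
])

```text
time: 20.55
ee_pos: [0.6283, -0.0667, 0.1369]
tcp_rot: [-180.0, 0.0, 90.0]
wrist_force: [0.0, 0.2, -0.0]
opening: 0.0854
grasp_force: 0.0
```

Request:
servo_tool([
  [[0,0,0],[0.0125,-0.0237,0],100],
  [[0,0,0],[0.0125,-0.024,0],100],
  [[0,0,0],[0.0125,-0.024,0],100],
  [[0,0,0],[0.0125,-0.024,0],100],
  [[0,0,0],[0.0125,-0.024,0],100],
  [[0,0,0],[0.0125,-0.024,0],100],
  [[0,0,0],[0.0125,-0.02,0],100],
  [[0,0,0],[0.005,-0.008,0],100],
  [[0,0,0],[0,0,0],100],
  [[0,0,0],[0,0,0],100],
  [[0,0,0],[0,0,0],100],
])

```text
time: 21.65
ee_pos: [0.4575, 0.0254, 0.1357]
tcp_rot: [180.0, 0.0, 90.0]
wrist_force: [-0.1, 0.4, 0.2]
opening: 0.0854
grasp_force: 0.0
```

Run:
```python
from h import *
p,d=camera("scene"); cv2.imwrite("pics/s3.png",p[:,:,::-1])
for k in C:
    r=mark_of(f"gourd_{k}_mid","scene"); print(k,[(w(a["xyz"],"scene").round(4),a["score"]) for a in r[:1]])
o=get_obs();print(o["ee_pos"],o["opening"],o["time"])
```

```text
red [(array([ 0.6329, -0.0691,  0.0524]), 0.77)]
yellow [(array([ 0.628 , -0.147 ,  0.0441]), 0.78)]
blue [(array([0.4543, 0.0277, 0.05  ]), 0.68)]
green [(array([ 0.6325, -0.0251, -0.0042]), 0.66)]
[0.45701888 0.0255273  0.13557936] 0.08506468296208383 21.9
```

View pics/s3.png

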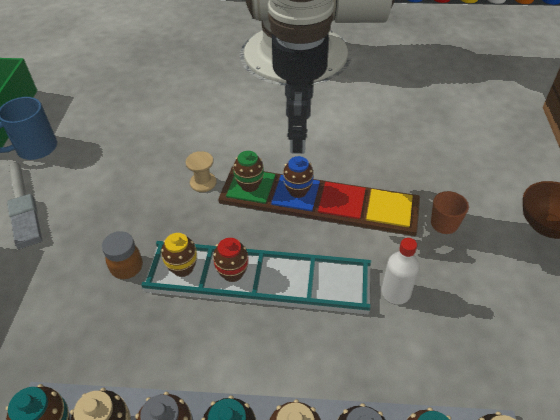

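Red stands in its compartment (231,258), next to yellow. Next is blue (298,175).

Request:
servo_tool([
  [[0,0,0],[0,0,0.02],100],
  [[0,0,0],[0,0,0.02],100],
  [[0,0,0],[0,0,0.02],100],
  [[0,0,0],[0,0,0.02],100],
  [[0,0,0],[0,0,0.015],100],
  [[0,0,0],[0,0,0.008],100],
  [[0,0,0],[0,0,0.003],100],
  [[0,0,0],[0,0,0],100],
  [[0,0,0],[0,0,0],70],
  [[0,0,0],[0,0,0],62],
  [[0,0,0],[0,0,0],55],
  [[0,0,0],[0,0,0],50],
])

```text
time: 23.1
ee_pos: [0.4572, 0.0258, 0.0306]
tcp_rot: [179.9, -0.0, 90.0]
wrist_force: [-1.5, 0.4, 5.0]
opening: 0.0491
grasp_force: 30.9
```

Request:
servo_tool([
  [[0,0,0],[0,0,0],45],
  [[0,0,0],[0,0,0],40],
  [[0,0,0],[0,0,0],40],
  [[0,0,0],[0,0,0],40],
  [[0,0,0],[0,0,0],40],
])

```text
time: 23.6
ee_pos: [0.4572, 0.0258, 0.0306]
tcp_rot: [179.9, -0.0, 90.0]
wrist_force: [-0.9, 0.5, 6.5]
opening: 0.0493
grasp_force: 30.9
```

Request:
servo_tool([
  [[0,0,0],[0,0,-0.005],40],
  [[0,0,0],[0,0,-0.015],40],
  [[0,0,0],[0,0,-0.02],40],
  [[0,0,0],[0,0,-0.02],40],
  [[0,0,0],[0,0,-0.02],40],
  [[0,0,0],[0,0,-0.015],40],
  [[0,0,0],[0,0,-0.005],40],
  [[0,0,0],[-0.001,0.01,0],40],
  [[0,0,0],[-0.0015,0.02,0],40],
  [[0,0,0],[-0.0015,0.02,0],40],
  [[0,0,0],[-0.0015,0.02,0],40],
  [[0,0,0],[-0.0015,0.02,0],40],
])

```text
time: 24.8
ee_pos: [0.5477, 0.0186, 0.1282]
tcp_rot: [-179.9, 0.0, 90.0]
wrist_force: [-0.6, 0.6, -1.5]
opening: 0.0488
grasp_force: 31.3
```

Request:
servo_tool([
  [[0,0,0],[-0.0015,0.02,0],40],
  [[0,0,0],[-0.0015,0.02,0],40],
  [[0,0,0],[-0.0015,0.02,0],40],
  [[0,0,0],[-0.001,0.015,0],40],
  [[0,0,0],[0,0.008,0],40],
  [[0,0,0],[0,0.003,0],40],
  [[0,0,0],[0,0,0],40],
  [[0,0,0],[0,0,0],40],
  [[0,0,0],[0,0,0],40],
])

```text
time: 25.7
ee_pos: [0.6324, 0.0133, 0.13]
tcp_rot: [180.0, -0.0, 90.0]
wrist_force: [1.2, -0.2, 0.0]
opening: 0.0494
grasp_force: 31.3
```

Request:
servo_tool([
  [[0,0,0],[0,0,0.015],40],
  [[0,0,0],[0,0,0.02],40],
  [[0,0,0],[0,0,0.02],40],
  [[0,0,0],[0,0,0.02],40],
  [[0,0,0],[0,0,0.01],40],
  [[0,0,0],[0,0,0.006],40],
  [[0,0,0],[0,0,0.005],40],
  [[0,0,0],[0,0,0.004],40],
  [[0,0,0],[0,0,0.002],40],
  [[0,0,0],[0,0,0.002],40],
  [[0,0,0],[0,0,0],40],
  [[0,0,0],[0,0,0],40],
])

```text
time: 26.9
ee_pos: [0.6331, 0.0133, 0.0266]
tcp_rot: [179.9, 0.0, 90.0]
wrist_force: [-1.7, 0.1, 5.0]
opening: 0.0492
grasp_force: 31.4
```

Request:
servo_tool([
  [[0,0,0],[0,0,0],62],
  [[0,0,0],[0,0,0],65],
  [[0,0,0],[0,0,0],70],
  [[0,0,0],[0,0,0],80],
  [[0,0,0],[0,0,0],90],
  [[0,0,0],[0,0,0],100],
  [[0,0,0],[0,0,0],100],
  [[0,0,0],[0,0,0],100],
  [[0,0,0],[0,0,-0.02],100],
  [[0,0,0],[0,0,-0.03],100],
  [[0,0,0],[0,0,-0.03],100],
  [[0,0,0],[0,0,-0.03],100],
])

```text
time: 28.1
ee_pos: [0.6326, 0.0133, 0.1369]
tcp_rot: [-180.0, -0.0, 90.0]
wrist_force: [0.7, 0.2, 0.5]
opening: 0.0856
grasp_force: 0.0
```

Request:
servo_tool([
  [[0,0,0],[-0.0095,-0.025,0],100],
  [[0,0,0],[-0.0095,-0.025,0],100],
  [[0,0,0],[-0.0095,-0.025,0],100],
  [[0,0,0],[-0.0095,-0.025,0],100],
  [[0,0,0],[-0.0095,-0.025,0],100],
  [[0,0,0],[-0.0095,-0.025,0],100],
  [[0,0,0],[-0.0095,-0.025,0],100],
  [[0,0,0],[-0.004,-0.012,0],100],
  [[0,0,0],[0,0,0],100],
  [[0,0,0],[0,0,0],100],
  [[0,0,0],[0,0,0],100],
])

```text
time: 29.2
ee_pos: [0.4466, -0.057, 0.1358]
tcp_rot: [180.0, -0.0, 90.0]
wrist_force: [-0.2, 0.5, 1.2]
opening: 0.0853
grasp_force: 0.0
```

Run:
```python
from h import *
p,d=camera("scene"); cv2.imwrite("pics/s4.png",p[:,:,::-1])
for k in C:
    r=mark_of(f"gourd_{k}_mid","scene"); print(k,[(w(a["xyz"],"scene").round(4),a["score"]) for a in r[:1]])
o=get_obs();print(o["ee_pos"],o["opening"],o["time"])
```

```text
red [(array([ 0.6342, -0.0664,  0.0506]), 0.8)]
yellow [(array([ 0.624 , -0.1452,  0.0461]), 0.67)]
blue [(array([0.6314, 0.0129, 0.0463]), 0.8)]
green [(array([ 0.4478, -0.0555,  0.0531]), 0.6)]
[ 0.44606975 -0.057037    0.13557838] 0.08542084997828535 29.45
```

View pics/s4.png

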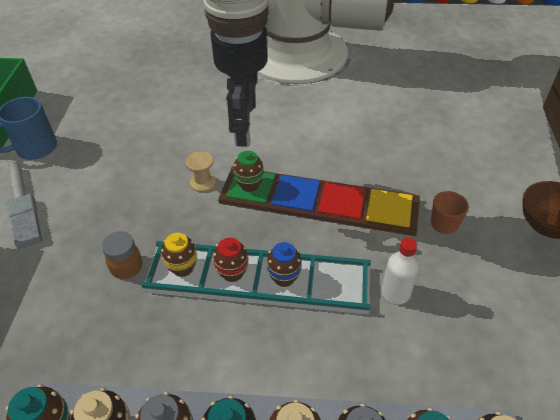

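Blue stands in its compartment (284,263), and only green (248,170) is left.

Request:
servo_tool([
  [[0,0,0],[0,0,0.02],100],
  [[0,0,0],[0,0,0.02],100],
  [[0,0,0],[0,0,0.02],100],
  [[0,0,0],[0,0,0.02],100],
  [[0,0,0],[0,0,0.015],100],
  [[0,0,0],[0,0,0.008],100],
  [[0,0,0],[0,0,0.003],100],
  [[0,0,0],[0,0,0],100],
  [[0,0,0],[0,0,0],70],
  [[0,0,0],[0,0,0],62],
  [[0,0,0],[0,0,0],55],
  [[0,0,0],[0,0,0],50],
])

```text
time: 30.65
ee_pos: [0.4462, -0.0573, 0.0305]
tcp_rot: [179.9, 0.0, 90.0]
wrist_force: [-0.0, 0.1, 5.8]
opening: 0.0492
grasp_force: 30.9
```

Request:
servo_tool([
  [[0,0,0],[0,0,0],45],
  [[0,0,0],[0,0,0],40],
  [[0,0,0],[0,0,0],40],
  [[0,0,0],[0,0,0],40],
  [[0,0,0],[0,0,0],40],
])

```text
time: 31.15
ee_pos: [0.4462, -0.0573, 0.0306]
tcp_rot: [179.9, 0.0, 90.0]
wrist_force: [-0.6, 0.6, 5.3]
opening: 0.0493
grasp_force: 30.9
```

Request:
servo_tool([
  [[0,0,0],[0,0,-0.005],40],
  [[0,0,0],[0,0,-0.015],40],
  [[0,0,0],[0,0,-0.02],40],
  [[0,0,0],[0,0,-0.02],40],
  [[0,0,0],[0,0,-0.02],40],
  [[0,0,0],[0,0,-0.015],40],
  [[0,0,0],[0,0,-0.005],40],
  [[0,0,0],[0.008,0.01,0],40],
  [[0,0,0],[0.015,0.02,0],40],
  [[0,0,0],[0.015,0.02,0],40],
  [[0,0,0],[0.015,0.02,0],40],
  [[0,0,0],[0.015,0.02,0],40],
])

```text
time: 32.35
ee_pos: [0.5366, 0.012, 0.1283]
tcp_rot: [-179.9, -0.0, 90.0]
wrist_force: [0.5, 0.1, -1.7]
opening: 0.0491
grasp_force: 31.3
```

Request:
servo_tool([
  [[0,0,0],[0.015,0.02,0],40],
  [[0,0,0],[0.015,0.02,0],40],
  [[0,0,0],[0.015,0.02,0],40],
  [[0,0,0],[0.015,0.019,0],40],
  [[0,0,0],[0.012,0.013,0],40],
  [[0,0,0],[0.007,0.007,0],40],
  [[0,0,0],[0.003,0.003,0],40],
  [[0,0,0],[0,0,0],40],
  [[0,0,0],[0,0,0],40],
  [[0,0,0],[0,0,0],40],
])

```text
time: 33.35
ee_pos: [0.6375, 0.0923, 0.13]
tcp_rot: [180.0, 0.0, 90.0]
wrist_force: [-0.8, 0.4, -1.3]
opening: 0.0487
grasp_force: 31.3
```

Request:
servo_tool([
  [[0,0,0],[0,0,0.015],40],
  [[0,0,0],[0,0,0.02],40],
  [[0,0,0],[0,0,0.02],40],
  [[0,0,0],[0,0,0.02],40],
  [[0,0,0],[0,0,0.01],40],
  [[0,0,0],[0,0,0.006],40],
  [[0,0,0],[0,0,0.005],40],
  [[0,0,0],[0,0,0.004],40],
  [[0,0,0],[0,0,0.002],40],
  [[0,0,0],[0,0,0.002],40],
  [[0,0,0],[0,0,0],40],
  [[0,0,0],[0,0,0],40],
])

```text
time: 34.55
ee_pos: [0.6381, 0.0928, 0.0266]
tcp_rot: [179.9, -0.0, 90.0]
wrist_force: [-2.6, -0.1, 4.9]
opening: 0.0487
grasp_force: 31.5
```

Request:
servo_tool([
  [[0,0,0],[0,0,0],62],
  [[0,0,0],[0,0,0],65],
  [[0,0,0],[0,0,0],70],
  [[0,0,0],[0,0,0],80],
  [[0,0,0],[0,0,0],90],
  [[0,0,0],[0,0,0],100],
  [[0,0,0],[0,0,0],100],
  [[0,0,0],[0,0,0],100],
  [[0,0,0],[0,0,-0.02],100],
  [[0,0,0],[0,0,-0.03],100],
  [[0,0,0],[0,0,-0.03],100],
  [[0,0,0],[0,0,-0.03],100],
])

```text
time: 35.75
ee_pos: [0.6376, 0.0928, 0.1369]
tcp_rot: [-180.0, 0.0, 90.0]
wrist_force: [0.8, -0.3, -1.2]
opening: 0.0853
grasp_force: 0.0
```

Request:
servo_tool([
  [[0,0,0],[0,-0.02,-0.01],100],
  [[0,0,0],[0,-0.03,0],100],
  [[0,0,0],[0,-0.03,0],100],
  [[0,0,0],[0,-0.03,0],100],
  [[0,0,0],[0,-0.03,0],100],
  [[0,0,0],[0,-0.03,0],100],
  [[0,0,0],[0,-0.03,0],100],
  [[0,0,0],[0,-0.02,0],100],
  [[0,0,0],[0,0,0],100],
  [[0,0,0],[0,0,0],100],
])

```text
time: 36.75
ee_pos: [0.4181, 0.0929, 0.1462]
tcp_rot: [179.9, -0.0, 90.0]
wrist_force: [-0.1, 0.0, 0.1]
opening: 0.0855
grasp_force: 0.0
```

Run:
```python
from h import *
p,d=camera("scene"); cv2.imwrite("pics/s5.png",p[:,:,::-1])
q,d=camera("top"); cv2.imwrite("pics/t5.png",q[:,:,::-1])
for cam in ["scene","top"]:
  for k in C:
    r=mark_of(f"gourd_{k}_mid",cam); print(k,[(w(a["xyz"],cam).round(4),a["score"]) for a in r[:1]])
o=get_obs();print(o["ee_pos"],o["opening"],o["time"])
```

```text
red [(array([ 0.634 , -0.0685,  0.0516]), 0.65)]
yellow [(array([ 0.6239, -0.1446,  0.0434]), 0.91)]
blue [(array([0.6326, 0.015 , 0.0456]), 0.83)]
green [(array([0.6409, 0.0948, 0.0517]), 0.61)]
red [(array([ 0.6267, -0.0702,  0.046 ]), 0.95)]
yellow [(array([ 0.6195, -0.1443,  0.0497]), 0.73)]
blue [(array([0.6357, 0.0149, 0.0461]), 0.79)]
green [(array([0.6353, 0.09  , 0.0538]), 0.57)]
[0.41789003 0.09275657 0.14564832] 0.08575666118458306 37.25
```

View pics/s5.png

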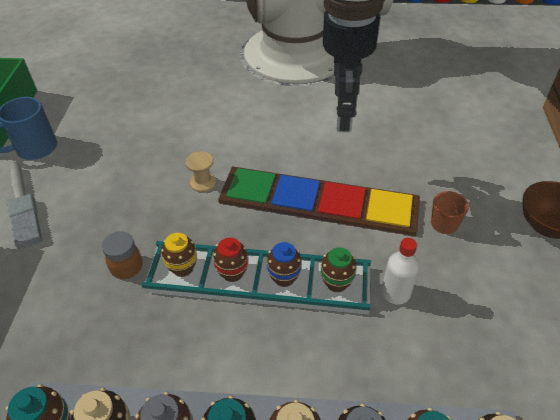

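View pics/t5.png

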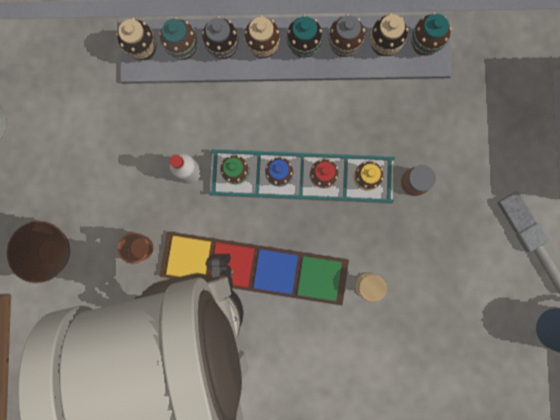

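All four jars stand upright and centred in the tray. In the top view they run green (234,168), blue (280,171), red (324,174), yellow (370,175) from left to right, the reverse of the cards. The gripper is clear of everything.

```bash
python3 -c "
from workcell import job_done
print(job_done())"
```

```text
the job is handed in; nothing more can be done
None
```

I handed the job in at about 37 s: all four jars stand upright and centred in the display tray in reverse order (green, blue, red, yellow from the robot's left), and none tipped on the way.

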